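Feed a die board under the press guard with a push stick

TASK

Pick up the wooden push stick and use it to feed the plywood die board under the clear guard of the bench press, until the board has pushed the stop pad hidden inside fully home. The pad gives stiffly for its last stretch and then stops dead: feel for that, do not ram it, and never touch the board itself with the gripper. Then lay the push stick back down flat on the green cutting mat and let go, leaving the cup, pricking iron and glue jar alone.

Things in the scene. Friction and masses are not known exactly. Their poses are not given: they have to be found in the camera images.
- press: Grey bench press with steel bed, fixed; stands elsewhere, turned a little, each time. Origin on the table top under the middle of the guard's front lip; own +x = feed direction (into the press), +y across, z up. In this frame (mm): bed top z 20, x -320 to 300, 230 wide; clear guard plate x 0 to 90, top z 64; press head x 90 to 290, up to z 270, hand lever above it.
- opening (a point): Middle of the low opening under the guard lip, 36 mm above the press origin, axes as the press. Opening: 32 high (press z 20 to 52). From press x -50 inwards two guide rails leave a channel 106 wide (y -53 to 53); from x -50 back to x -140 the rails, 25 to 32 high over the bed, flare out to y -95 and 95 and funnel the board in.
- board_mid (a point): Centre of the plywood die board, 120 (own x) x 100 x 18 thick, 0.2 to 0.42 kg, thin steel outline on top. Starts flat on the bed before the guard, own x along the press's x within 0.25 rad, up to 12 mm off the middle. Push its rear edge, 60 behind this point. Fully home, its rear edge lies 25 to 60 inside the guard lip; how deep differs each time and cannot be seen beforehand.
- stick_grip (a point): Middle of the upright handle fin of the wooden push stick, 41 above its underside. Fin 70 long (own x), 16 thick, spans 16 to 66 above the underside. Own +x = front. Flat bar 180 long, 26 wide, 16 high, with a T head in front (60 wide, 20 long, 16 high) whose flat front face is 130 ahead of this point; rear end 50 behind it. 0.12 kg. Starts flat on the mat, fin up.
- mat: Green cutting mat with a printed grid, 420 (x) x 300 (y) x 2 thick, fixed on the table. Origin: centre of its underside.
- stop (a joint): Travel of the stop pad inside the press head, m: 0 = out (start), 0.020 = fully home at a dead stop. Friction-held: needs about 6 N and stays where left; a brass rod moves with it. The board's front edge pushes it along press +x; with the board's own friction expect 6 to 12 N while it moves, then a steep rise at the dead stop. Over 40 N between stick and board is ramming.
- cup: Bystander: small white cup, 60 across, 50 high, on the mat.
- iron: Bystander: steel pricking iron, 125 long, on the mat.
- glue: Bystander: amber glue jar, 52 across, 110 high, near the robot.
Things that resemble listed ones, but are neither listed nor needed, are in the scene too. Of the things like the part that bears stick_grip, leave any that is yellow; of the rest the larger one is meant. Leave any pink look-alike of the part that bears board_mid alone.

How it is judged:
On the way, in this order (a step that is already met when the one before it is completed fails the run):
1. the push stick pushes the board while it is still in front of the guard (contact force between stick and board above 0.3 N and x of board_mid in the frame of press below -0.06 m).
2. the push stick, not something else, has driven the board half under the guard (contact force between stick and board above 0.3 N and x of board_mid in the frame of press above 0 m).
3. the board, pushed by the stick, has pressed the stop pad fully home (contact force between stick and board above 0.3 N and value of joint stop above 0.0175 m), for 0.05 s.
At the end, for the whole second after the job is handed in: The stop pad is fully home (at least 17.5 of its 20 mm), the board lies flat and straight (within 0.08 rad) in the press with its centre at least 75 mm inside the guard lip, and the push stick lies still, flat and fin up on the cutting mat with the middle of its handle over the mat, released (value of joint stop above 0.0175 m and x of board_mid in the frame of press above 0.075 m and angle between the x axis of board_mid and the x axis of press, either way round below 0.08 rad and x of stick_grip in the frame of mat between -0.2 and 0.2 m and y of stick_grip in the frame of mat between -0.15 and 0.15 m and height (world z) of stick_grip below 0.05 m and angle between stick_grip's own z axis and vertical below 0.1 rad and height (world z) of board_mid below 0.035 m and linear speed of each of stick, board below 0.02 m/s); the robot touches nothing.
It fails at once if the gripper or arm touches the board (contact force between any of the fingers, the arm and board above 0.5 N).
It fails at once if the board is rammed: over 40 N between stick and board (contact force between stick and board above 40 N).
It fails at once if a bystander is moved by more than 25 mm (distance of any of cup, iron, glue from where it was at the start of the episode above 0.025 m).
It also fails if it takes over 61 s, if anything falls off the work surface, if the arm or the gripper's body presses on something with over 40 N, if the wrist force passes 120 N, or if a joint passes its speed limit or range.

ROBOT

A 7-joint arm with a two-finger parallel gripper is mounted at the origin on the work surface. World frame = base frame: x ahead of the robot, y to its left, z up, the work surface at z = 0. Lengths are in m, angles in rad, forces in N, time in s.
With the tool pointing down it reaches from about 0.425 to 0.875 m from the base axis. Payload 4.7 kg.
Tool frame: the origin (TCP) lies at the very end of the fingers, on their centre line; the grasp point (between the pads) lies 19 mm behind it; z points along the fingers, y is the line along which they close (so a half turn about z gives the same grasp; the last joint's range is limited). The gripper opens to 87 mm and grips with 3 to 60 N. Pads are 19 mm wide; open, the fingers measure 117 mm over their backs; the gripper's body (75 mm by 190 mm) begins 51 mm behind the grasp point.
Start: joints at [1.188, 0.321, -0.07, 1.45, 0.023, 1.371, -0.057], TCP at [0.251, -0.6, 0.223] pointing down, gripper open.
Joint ranges: [-2.86, 2.86], [-0.3, 2.09], [-1.38, 1.24], [0.06, 2.45], [-1.56, 4.7], [0.09, 2.05], [-2.69, 2.69]. Speed limits (rad/s): [2.57, 2.57, 3.14, 3.14, 3.14, 3.14, 3.14].

INTERFACE

Orientations are given as a rotation vector (axis times angle).
In Python, from bench import ctrl gives the robot as it stands.
- The arm moves only by the shell command python3 -m jog 'ROWS' [FORCE]. ROWS is JSON, a list that holds one entry, the list of rows, each a list of 7 numbers: the shift along the tool's x, y, z in mm, then the turn, a rotation vector about the tool's x, y, z in degrees, then the finger opening in mm, from 0 to 87. A call has 1 to 10 rows; each row is the pose to reach, as a shift and turn from the pose commanded when the call began, along the tool's axes at that moment; what a row does not reach only later rows make up. A row lasts 1/10 s, in which the tool goes at most 50 mm and 8.59 degrees, less where a joint would pass 70% of its speed; a pose out of reach is approached as far as the arm can. A call with a gripper value outside its range is refused whole. The fingers move at their own pace and stop on an object; FORCE is the grip in N (left out, the last holds). Time passes only in rows, so rows that repeat a pose let the fingers close. It gives the time, the measured TCP pose, the force, the opening and the grip force at its end, in the units of the state.
- ctrl.get_state(): the state, without advancing time (a new reading comes with each control period).
- ctrl.get_image(name): name is "scene" or "top" or "wrist"; returns a dict with "image" (420x560x3 uint8, red, green, blue), "depth" (420x560 float32, m along the optical axis (not along the pixel's ray), 0 where there is no reading), "fov_y" (degrees; the focal length in pixels is half the picture's height over the tangent of half this angle, whatever the lens; pixels are square), "cx", "cy" (the principal point, pixels), "rvec" (rotation vector, rad) and "tvec" (3), from world to camera coordinates, as OpenCV has them. Camera axes: x right, y down, z forward; pixel columns grow to the right and rows downward; lengths in m; the calibration is good to about 2 mm. A picture is of the moment at which its call begins.
- ctrl.close_job(): hands the job in; it is judged then, once.
The state is a dict: "time": time; "joint_positions": joint angles; "qd": joint speeds; "joint_torque": joint torques, N m; "position": TCP position; "tool_rot": TCP orientation; "ft_force": force on the tool from outside, world axes, zero at the start; "torque": the same for the moment, N m; "grip_width": opening from 0.0 (shut) to 1.0 (fully open); "grip_force": force on a finger pad.
Only numpy, scipy, OpenCV 4.12 (cv2) and the standard library are available. Lean on these libraries where they do the work, as an engineer would, in place of code of your own. Each camera call takes 0.05 s, during which the arm holds its last target. There are 200 camera calls.

## Working session

There is one attempt and no reset: what is moved stays moved. The work goes in short steps, Python scripts to look and compute and a shell command to move; the robot and the scene stay as the last step left them, time stands still between calls to the robot, and variables do not carry over. Pictures are saved under pics/ and viewed, at most 13 in all, crops included, and the job is handed in when it is done.

```bash
ls; mkdir -p pics; cat > h.py <<'E'
import numpy as np, cv2, pickle
from bench import ctrl
def grab(n,tag):
    d=ctrl.get_image(n); pickle.dump(d,open(f'{tag}.pkl','wb'))
    cv2.imwrite(f'pics/{tag}.png',d['image'][:,:,::-1]); return d
def load(tag): return pickle.load(open(f'{tag}.pkl','rb'))
def cam(d):
    R=cv2.Rodrigues(np.array(d['rvec'],float))[0]; t=np.array(d['tvec'],float).ravel()
    f=d['image'].shape[0]/2/np.tan(np.radians(d['fov_y'])/2); return R,t,f
def ray(d,uv,z):
    "pixels (N,2) -> world points on plane z"
    R,t,f=cam(d); uv=np.atleast_2d(uv).astype(float)
    r=np.c_[(uv[:,0]-d['cx'])/f,(uv[:,1]-d['cy'])/f,np.ones(len(uv))]@R; c=-R.T@t
    return c+r*((z-c[2])/r[:,2])[:,None]
def cloud(d):
    R,t,f=cam(d); h,w=d['depth'].shape; v,u=np.mgrid[:h,:w]; Z=d['depth']
    P=np.stack([(u-d['cx'])/f*Z,(v-d['cy'])/f*Z,Z],-1); P=(P-t)@R; P[Z==0]=np.nan; return P
def state():
    s=ctrl.get_state(); return s
E
python3 - <<'E'
from h import *
for n in ('scene','top'):
    d=grab(n,n+'0'); R,t,f=cam(d); print(n,-R.T@t,R[2],f)
a=cv2.imread('pics/scene0.png');b=cv2.imread('pics/top0.png')
s=ctrl.get_state(); print({k:s[k] for k in('time','position','tool_rot','grip_width','ft_force')})
R=cv2.Rodrigues(np.array(s['tool_rot']))[0];print(R)
E
```

```text
pics
scene [ 1.03214459 -0.6980336   1.2644651 ] [-0.34604313  0.53982799 -0.76735904] 521.9522861638922
top [0.28168095 0.16382322 1.18089052] [ 0.17315754  0.01442931 -0.98478844] 436.1453408293496
{'time': 0.1, 'position': array([ 0.25099418, -0.59906853,  0.22157447]), 'tool_rot': array([-3.07834706e+00, -6.18918271e-01,  6.54177181e-04]), 'grip_width': 0.9945392906352436, 'ft_force': array([-1.12825598,  0.33864168, -0.18045064])}
[[ 9.22294536e-01  3.86487066e-01 -7.32451664e-04]
 [ 3.86487751e-01 -9.22293273e-01  1.52909850e-03]
 [-8.45584488e-05 -1.69336279e-03 -9.99998563e-01]]
```

View pics/scene0.png

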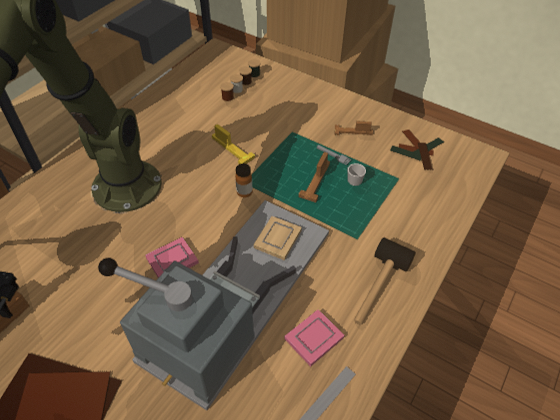

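View pics/top0.png

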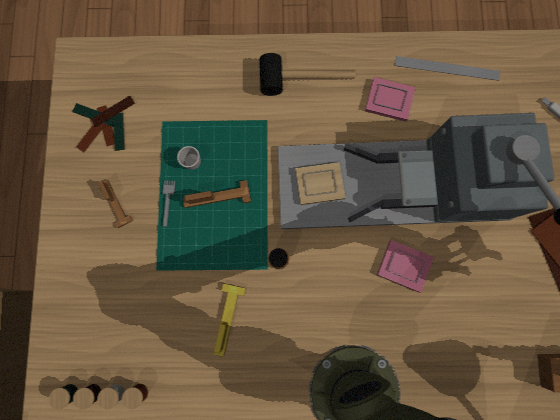

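The top view has image up = world +x and image right = world −y. The target stick lies on the mat at (183–250, 183–205) with its T head toward the press. The board is at (320,183), the guard at (418,178), the cup at (189,157), the iron at (168,200) and the glue jar at (278,258). The yellow stick and the small one at (115,205) are decoys.

```bash
python3 - <<'E'
from h import *
d=load('top0'); P=cloud(d); im=d['image']; hsv=cv2.cvtColor(im,cv2.COLOR_RGB2HSV); H,S,V=[hsv[...,i].astype(int) for i in range(3)]
def rect(pts,n):
    r=cv2.minAreaRect(pts[:,:2].astype(np.float32)); b=cv2.boxPoints(r); print(n,len(pts),'c',np.round(r[0],4),'size',np.round(r[1],4),'ang',round(r[2],2)); return b
def big(m):
    n,l,s,c=cv2.connectedComponentsWithStats(m.astype(np.uint8)); k=1+np.argmax(s[1:,4]); return l==k
def px(m,z): v,u=np.nonzero(m); return ray(d,np.c_[u,v],z)
roi=np.zeros(V.shape,bool); roi[100:300,140:300]=1
mat=big((H>70)&(H<95)&(S>100)&roi); print(rect(px(mat,0.002),'mat').round(3).tolist())
# stick: orange on mat
hull=cv2.fillPoly(np.zeros(V.shape,np.uint8),[cv2.convexHull(np.argwhere(mat)[:,::-1].astype(np.int32))],1)>0
st=big(hull&(H<25)&(S>90)); 
z=P[...,2]; print('stick z pct',np.nanpercentile(z[st],[5,25,50,75,95]).round(4))
print(rect(px(st,0.018),'stick').round(3).tolist())
lowm=st&(z<0.03); fin=st&(z>0.045)
rect(P[lowm],'stick bar cloud'); rect(P[fin],'fin cloud'); print('fin z',np.nanmedian(z[fin]))
T=px(big(lowm),0.018); 
# bed
roi[:]=0; roi[130:240,272:440]=1
bed=big(roi&(S<60)&(z>0.012)&(z<0.03)); bx=px(bed,0.02); print('bed z',np.nanmedian(z[bed])); print(rect(bx,'bed').round(3).tolist())
g=roi&(z>0.055)&(z<0.075); g=big(g); print('guard z',np.nanmedian(z[g])); print(rect(px(g,0.064),'guard').round(3).tolist())
# board
roi[:]=0; roi[155:210,285:350]=1
bd=big(roi&(H<30)&(S>60)); print('board z',np.nanmedian(z[bd])); print(rect(px(bd,0.038),'board').round(3).tolist())
vis=im.copy()
for m,c in((st,(255,0,0)),(bed,(0,0,255)),(g,(255,255,0)),(bd,(0,255,0))): vis[m]=c
cv2.imwrite('pics/m.png',cv2.resize(vis[90:280,140:460,::-1],None,fx=2.4,fy=2.4))
for n,(u,v),zz in(('cup',(189,157),.05),('glue',(278,258),.11),('iron',(168,200),.01)): print(n,ray(d,[u,v],zz)[0].round(3))
E
```

```text
mat 14356 c [0.5219 0.3706] size [0.2962 0.4194] ang 89.81
[[0.31200000643730164, 0.22300000488758087], [0.7310000061988831, 0.22200000286102295], [0.7319999933242798, 0.5180000066757202], [0.31299999356269836, 0.5189999938011169]]
stick z pct [0.014  0.0173 0.02   0.047  0.0699]
stick 801 c [0.5154 0.3579] size [0.0599 0.1825] ang 4.06
[[0.4790000021457672, 0.44699999690055847], [0.492000013589859, 0.26499998569488525], [0.5519999861717224, 0.26899999380111694], [0.5389999747276306, 0.45100000500679016]]
stick bar cloud 565 c [0.5074 0.3597] size [0.06   0.1835] ang 10.16
fin cloud 204 c [0.5012 0.3972] size [0.0168 0.0698] ang 10.06
fin z 0.06805257223996797
bed z 0.020492253398420552
bed 8363 c [ 0.5389 -0.0251] size [0.2322 0.4221] ang 1.88
[[0.41600000858306885, 0.18199999630451202], [0.4300000071525574, -0.23999999463558197], [0.6620000004768372, -0.23199999332427979], [0.6480000019073486, 0.1899999976158142]]
guard z 0.05898921345387477
guard 1947 c [ 0.5481 -0.1787] size [0.2228 0.1   ] ang 1.48
[[0.4350000023841858, -0.13199999928474426], [0.43799999356269836, -0.23199999332427979], [0.6610000133514404, -0.22599999606609344], [0.6579999923706055, -0.12600000202655792]]
board z 0.038472336195679996
board 1603 c [0.5375 0.0767] size [0.1022 0.1206] ang 7.18
[[0.4790000021457672, 0.12999999523162842], [0.49399998784065247, 0.010999999940395355], [0.5960000157356262, 0.023000000044703484], [0.5809999704360962, 0.14300000667572021]]
cup [0.611 0.427 0.05 ]
glue [0.335 0.188 0.11 ]
iron [0.501 0.491 0.01 ]
```

View pics/m.png

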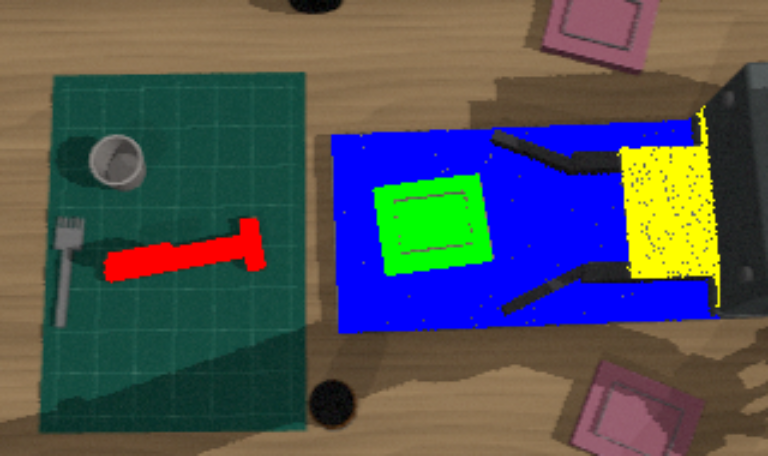

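The red stick, green board, blue bed and yellow guard masks all fit. The measured sizes match the ones given: stick 182×60 mm, fin 70×17, board 121×102, bed 232 wide. Next I'll check the lever height before swinging past it.

```bash
cat >> h.py <<'E'
def tool(target,theta_deg):
    "shift mm / turn deg in tool axes from current pose to tool-down pose with tool-x yaw theta"
    from scipy.spatial.transform import Rotation as Ro
    s=ctrl.get_state(); R=Ro.from_rotvec(s['tool_rot']); p=np.array(s['position'])
    th=np.radians(theta_deg); c,q=np.cos(th),np.sin(th)
    G=Ro.from_matrix(np.array([[c,q,0],[q,-c,0],[0,0,-1]]))
    print('t',round(s['time'],2),'p',p.round(4),'yaw',np.degrees(np.arctan2(R.as_matrix()[1,0],R.as_matrix()[0,0])).round(2),
     'shift',(R.inv().apply(np.array(target)-p)*1000).round(1),'turn',np.degrees((R.inv()*G).as_rotvec()).round(2),'grip',round(s['grip_width'],3),round(float(np.max(s['grip_force'])),1),'F',np.round(s['ft_force'],1))
E
python3 - <<'E'
from h import *
d=load('scene0'); P=cloud(d)
for b in ((95,115,258,278),(115,170,268,300),(160,195,275,310)):
    q=P[b[2]:b[3],b[0]:b[1]].reshape(-1,3); q=q[q[:,2]>.2]; print(b,len(q), q.min(0).round(3) if len(q) else'',q.max(0).round(3) if len(q) else'')
tool([0.30,-0.6,0.5],22.7); tool([0.5012,0.3972,0.2],100.1)
E
```

```text
(95, 115, 258, 278) 257 [ 0.383 -0.395  0.321] [ 0.419 -0.357  0.353]
(115, 170, 268, 300) 859 [ 0.417 -0.377  0.2  ] [ 0.544 -0.254  0.335]
(160, 195, 275, 310) 1215 [ 0.435 -0.373  0.201] [ 0.589 -0.265  0.309]
t 0.1 p [ 0.251  -0.5991  0.2216] yaw 22.74 shift [  44.8   19.3 -278.5] turn [-0.1   0.    0.04] grip 0.995 0.0 F [-1.1  0.3 -0.2]
t 0.1 p [ 0.251  -0.5991  0.2216] yaw 22.74 shift [ 615.8 -822.1   22.9] turn [-9.000e-02 -6.000e-02 -7.736e+01] grip 0.995 0.0 F [-1.1  0.3 -0.2]
```

```bash
python3 -m jog '[[[0,0,-50,0,0,0,87],[0,0,-100,0,0,0,87],[0,0,-150,0,0,0,87],[0,0,-200,0,0,0,87],[0,0,-250,0,0,0,87],[0,0,-280,0,0,0,87],[0,0,-280,0,0,0,87]]]'; python3 - <<'E'
from h import *
tool([0.45,-0.10,0.5],72);tool([0.45,-0.10,0.5],22.7)
E
```

```text
time: 0.8
position: [0.2515, -0.6001, 0.5076]
tool_rot: [3.072, 0.618, 0.003]
ft_force: [-0.7, -0.1, 0.8]
grip_width: 0.999
grip_force: 0.0
t 0.8 p [ 0.2515 -0.6001  0.5076] yaw 22.74 shift [ 376.3 -384.6    4.6] turn [  0.45   0.18 -49.26] grip 0.999 0.0 F [-0.7 -0.1  0.8]
t 0.8 p [ 0.2515 -0.6001  0.5076] yaw 22.74 shift [ 376.3 -384.6    4.6] turn [ 0.47 -0.02  0.04] grip 0.999 0.0 F [-0.7 -0.1  0.8]
```

```bash
R='x'; python3 -m jog '[[[376,-385,0,0,0,-50,87],[376,-385,0,0,0,-50,87],[376,-385,0,0,0,-50,87],[376,-385,0,0,0,-50,87],[376,-385,0,0,0,-50,87],[376,-385,0,0,0,-50,87],[376,-385,0,0,0,-50,87],[376,-385,0,0,0,-50,87],[376,-385,0,0,0,-50,87],[376,-385,0,0,0,-50,87]]]'; python3 - <<'E'
from h import *
tool([0.5012,0.3972,0.25],100.1)
E
```

```text
time: 1.8
position: [0.4352, -0.1325, 0.5014]
tool_rot: [-2.529, -1.862, 0.002]
ft_force: [0.6, 0.1, 0.7]
grip_width: 0.999
grip_force: 0.0
t 1.8 p [ 0.4352 -0.1325  0.5014] yaw 72.71 shift [525.5 -94.  251.3] turn [-8.000e-02  1.000e-02 -2.739e+01] grip 0.999 0.0 F [0.6 0.1 0.7]
```

```bash
python3 -m jog '[[[520,-94,250,0,0,-27.4,87],[520,-94,250,0,0,-27.4,87],[520,-94,250,0,0,-27.4,87],[520,-94,250,0,0,-27.4,87],[520,-94,250,0,0,-27.4,87],[520,-94,250,0,0,-27.4,87],[520,-94,250,0,0,-27.4,87],[520,-94,250,0,0,-27.4,87],[520,-94,250,0,0,-27.4,87],[520,-94,250,0,0,-27.4,87]]]' >/dev/null;  python3 - <<'E'
from h import *
tool([0.5012,0.3972,0.22],100.1)
E
```

```text
t 2.8 p [0.49   0.315  0.2866] yaw 100.09 shift [79.1 25.5 66.5] turn [-0.06  0.07 -0.01] grip 0.997 0.0 F [ 0.6 -0.   1.5]
```

```bash
python3 -m jog '[[[40,12,33,0,0,0,87],[70,24,60,0,0,0,80],[70,24,60,0,0,0,70],[70,24,60,0,0,0,70],[70,24,60,0,0,0,70]]]' >/dev/null;  python3 - <<'E'
from h import *
d=grab('wrist','w0')
tool([0.5012,0.3972,0.043-.019],100.1)
P=cloud(d);im=d['image'];hsv=cv2.cvtColor(im,cv2.COLOR_RGB2HSV)
z=P[...,2];m=(z>.05)&(z<.08)&(abs(P[...,0]-.5012)<.06)&(abs(P[...,1]-.397)<.06)
q=P[m];print(len(q)); 
if len(q)>20: r=cv2.minAreaRect(q[:,:2].astype(np.float32));print(r,np.median(q[:,2]))
E
```

```text
t 3.35 p [0.5025 0.386  0.2297] yaw 100.03 shift [1.140e+01 2.000e-01 2.057e+02] turn [ 0.11  0.04 -0.07] grip 0.816 0.0 F [-0.3 -0.6 -0.3]
1129
((0.5002421736717224, 0.39955708384513855), (0.015624932013452053, 0.07001088559627533), 9.744693756103516) 0.06842249493995627
```

View pics/w0.png

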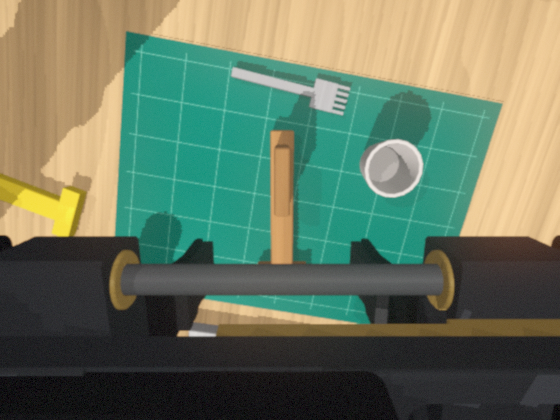

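The wrist view shows the fin at (282,180), aligned with the tool. The cup at (392,167) and the iron at (290,90) are both clear of the fingers. Descending to grasp.

```bash
python3 -m jog '[[[13,-1,50,0,0,0,70],[13,-1,100,0,0,0,70],[13,-1,140,0,0,0,70],[13,-1,170,0,0,0,70],[13,-1,190,0,0,0,70],[13,-1,200,0,0,0,70],[13,-1,204,0,0,0,70],[13,-1,204,0,0,0,70]]]'; python3 -m jog '[[[0,0,0,0,0,0,5],[0,0,0,0,0,0,5],[0,0,0,0,0,0,5],[0,0,0,0,0,0,5],[0,0,0,0,0,0,5],[0,0,0,0,0,0,5],[0,0,0,0,0,0,5]]]' 50; python3 - <<'E'
from h import *
tool([0.5012,0.3972,0.12],91.9)
E
```

```text
time: 4.15
position: [0.4994, 0.3995, 0.0258]
tool_rot: [2.017, 2.407, 0.002]
ft_force: [-1.0, 0.4, -0.1]
grip_width: 0.801
grip_force: 0.0
time: 4.85
position: [0.4984, 0.3997, 0.0246]
tool_rot: [-2.016, -2.409, 0.0]
ft_force: [0.6, -0.2, 0.4]
grip_width: 0.255
grip_force: 0.0
t 4.85 p [0.4984 0.3997 0.0246] yaw 100.14 shift [ -3.    2.3 -95.4] turn [-0.01  0.01  8.24] grip 0.255 0.0 F [ 0.6 -0.2  0.4]
```

```bash
python3 -m jog '[[[0,0,0,0,0,0,5],[0,0,0,0,0,0,5],[0,0,0,0,0,0,5],[0,0,0,0,0,0,5]]]' 50; python3 -m jog '[[[0,0,-10,0,0,0,5],[0,0,-30,0,0,0,5],[0,0,-50,0,0,0,5],[0,0,-50,0,0,0,5]]]';python3 - <<'E'
from h import *
tool([0.5012,0.3972,0.12],91.9)
d=grab('wrist','w1'); P=cloud(d); z=P[...,2]
cv2.imwrite('pics/w1b.png',cv2.imread('pics/w1.png'))
E
```

```text
time: 5.25
position: [0.4984, 0.3998, 0.0247]
tool_rot: [2.016, 2.409, 0.0]
ft_force: [-0.3, 0.1, -0.6]
grip_width: 0.179
grip_force: 50.0
time: 5.65
position: [0.4997, 0.4015, 0.0781]
tool_rot: [2.016, 2.408, 0.008]
ft_force: [-0.2, 0.8, -1.0]
grip_width: 0.181
grip_force: 50.0
t 5.65 p [0.4997 0.4015 0.0781] yaw 100.14 shift [ -4.4   1.  -41.9] turn [ 0.26 -0.17  8.24] grip 0.181 50.0 F [-0.2  0.8 -1. ]
```

View pics/w1.png

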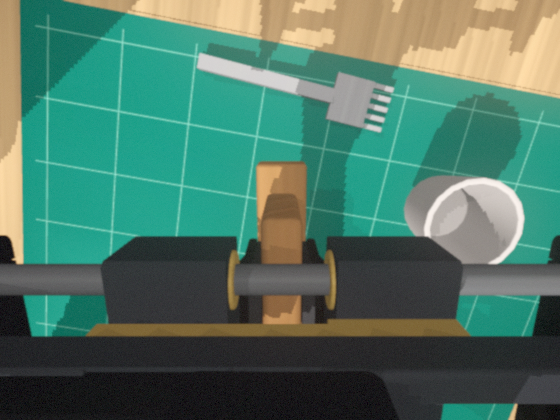

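The stick is held: the bar end shows at (282,190), the opening is 15.7 mm and the grip is 50 N. Now I'll stage it behind the board.

```bash
python3 - <<'E'
from h import *
tool([0.528,0.300,0.078],91.9)
E
```

```text
t 5.7 p [0.4991 0.4006 0.0763] yaw 100.14 shift [-104.1   10.8   -1.8] turn [ 0.15 -0.08  8.24] grip 0.182 50.0 F [ 0.5  0.2 -2.4]
```

```bash
python3 -m jog '[[[-25,3,-2,0,0,3,5],[-60,6,-2,0,0,6,5],[-90,9,-2,0,0,8.2,5],[-104,11,-2,0,0,8.2,5],[-104,11,-2,0,0,8.2,5],[-104,11,-2,0,0,8.2,5],[-104,11,-2,0,0,8.2,5]]]'; python3 - <<'E'
from h import *
d=grab('top','t1'); P=cloud(d); im=d['image']
cv2.imwrite('pics/t1c.png',cv2.resize(im[120:250,150:450,::-1],None,fx=2.6,fy=2.6))
tool([0.528,0.300,0.0447],91.9)
z=P[...,2];hsv=cv2.cvtColor(im,cv2.COLOR_RGB2HSV)
# head of the stick
m=(hsv[...,0]<20)&(hsv[...,1]>90)&(abs(P[...,0]-.535)<.05)&(P[...,1]>.15)&(P[...,1]<.2)&(z>.03)&(z<.09)
q=P[m]; print(len(q)); r=cv2.minAreaRect(q[:,:2].astype(np.float32)); print(cv2.boxPoints(r).round(4).tolist(), np.nanmedian(q[:,2]))
E
```

```text
time: 6.4
position: [0.5263, 0.3017, 0.0768]
tool_rot: [-2.179, -2.261, -0.001]
ft_force: [-0.4, 1.3, -1.3]
grip_width: 0.183
grip_force: 50.0
t 6.45 p [0.5263 0.3017 0.0768] yaw 92.13 shift [-1.8  1.6 32.1] turn [-0.03 -0.08  0.23] grip 0.182 50.0 F [ 0.6 -0.7 -0.9]
0
[[0.0, 0.0], [0.0, 0.0], [0.0, 0.0], [0.0, 0.0]] nan
  return np.nanmean(a, axis, out=out, keepdims=keepdims)
```

View pics/t1c.png

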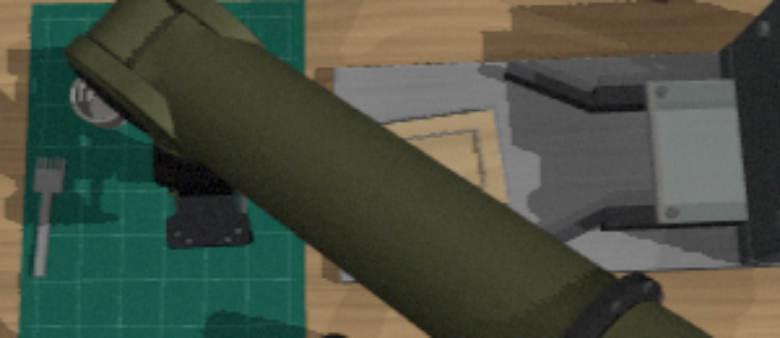

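The arm hides the stick head from above; only the far board corner and the guard are visible. I'll lower the stick and check from the scene camera.

```bash
python3 -m jog '[[[-2,1.5,10,0,0,0.2,5],[-2,1.5,20,0,0,0.2,5],[-2,1.5,27,0,0,0.2,5],[-2,1.5,31,0,0,0.2,5],[-2,1.5,31,0,0,0.2,5],[-2,1.5,31,0,0,0.2,5]]]'; python3 - <<'E'
from h import *
d=grab('scene','s1'); P=cloud(d); im=d['image']; z=P[...,2];hsv=cv2.cvtColor(im,cv2.COLOR_RGB2HSV)
cv2.imwrite('pics/s1c.png',cv2.resize(im[130:310,190:410,::-1],None,fx=3.3,fy=3.3))
m=(hsv[...,0]<20)&(hsv[...,1]>90)&(abs(P[...,0]-.535)<.06)&(P[...,1]>.14)&(P[...,1]<.2)&(z>.026)
q=P[m]; print(len(q))
if len(q)>20: print(np.percentile(q,[2,50,98],axis=0).round(4))
E
```

```text
time: 7.05
position: [0.5291, 0.2975, 0.0457]
tool_rot: [-2.187, -2.255, -0.0]
ft_force: [0.9, 0.0, -0.9]
grip_width: 0.182
grip_force: 50.0
182
[[0.5043 0.1644 0.0274]
 [0.5347 0.1767 0.0387]
 [0.5626 0.1975 0.0452]]
```

View pics/s1c.png

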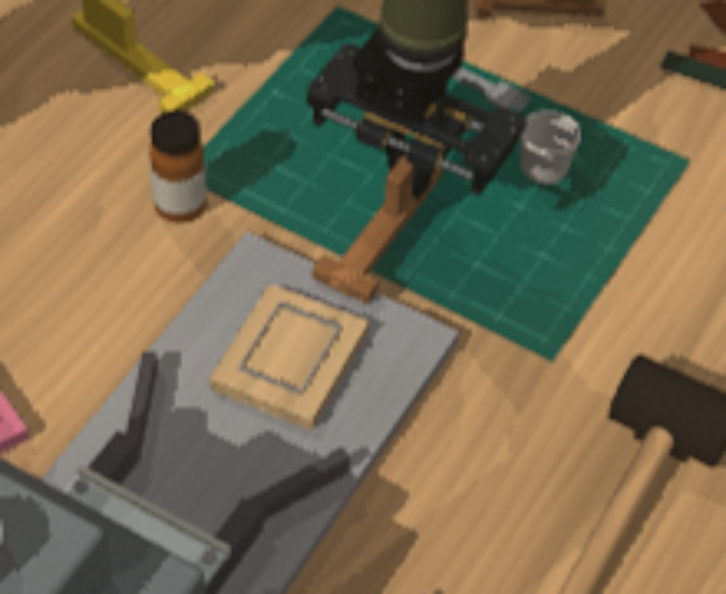

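The head lies square behind the board. Its top is at z≈0.039 and its front is about 25 mm behind the rear edge. Pushing gently.

```bash
python3 -m jog '[[[-4,0,0,0,0,0,5],[-8,0,0,0,0,0,5],[-12,0,0,0,0,0,5],[-16,0,0,0,0,0,5],[-19,0,0,0,0,0,5],[-22,0,0,0,0,0,5],[-25,0,0,0,0,0,5],[-28,0,0,0,0,0,5],[-31,0,0,0,0,0,5],[-34,0,0,0,0,0,5]]]';  python3 -m jog '[[[-4,0,0,0,0,0,5],[-8,0,0,0,0,0,5],[-12,0,0,0,0,0,5],[-16,0,0,0,0,0,5],[-20,0,0,0,0,0,5],[-24,0,0,0,0,0,5],[-28,0,0,0,0,0,5],[-32,0,0,0,0,0,5],[-36,0,0,0,0,0,5],[-40,0,0,0,0,0,5]]]'; python3 - <<'E'
from h import *
d=grab('scene','s2'); im=d['image']
cv2.imwrite('pics/s2c.png',cv2.resize(im[150:310,180:380,::-1],None,fx=3,fy=3))
tool([0.528,0.300,0.0447],91.9)
E
```

```text
time: 8.1
position: [0.5302, 0.2636, 0.0458]
tool_rot: [-2.187, -2.255, -0.001]
ft_force: [1.1, 1.2, -1.3]
grip_width: 0.179
grip_force: 50.0
time: 9.1
position: [0.5313, 0.2231, 0.0457]
tool_rot: [2.187, 2.255, -0.0]
ft_force: [0.5, 1.8, -0.8]
grip_width: 0.181
grip_force: 50.0
t 9.15 p [0.5315 0.222  0.0456] yaw 91.69 shift [78.1 -1.2  0.8] turn [-0.01  0.06 -0.21] grip 0.179 50.0 F [-0.   0.4 -0.9]
```

View pics/s2c.png

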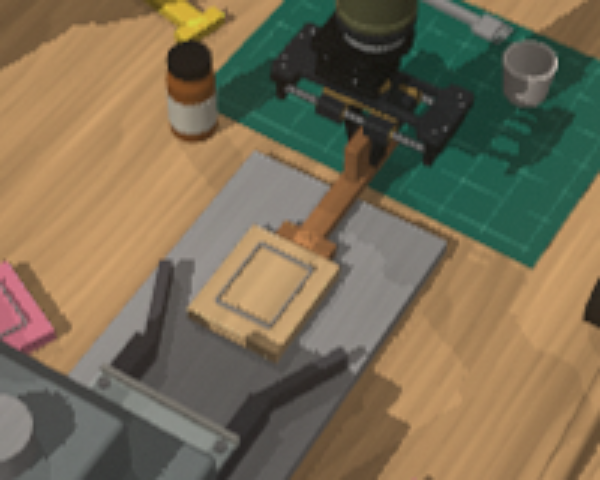

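Contact is made, and the board has squared up against the head and is moving straight. Continuing.

```bash
python3 -m jog '[[[-5,0,0,0,0,0,5],[-10,0,0,0,0,0,5],[-15,0,0,0,0,0,5],[-20,0,0,0,0,0,5],[-25,0,0,0,0,0,5],[-30,0,0,0,0,0,5],[-35,0,0,0,0,0,5],[-40,0,0,0,0,0,5],[-45,0,0,0,0,0,5],[-50,0,0,0,0,0,5]]]' | grep -E 'pos|ft';  python3 -m jog '[[[-5,0,0,0,0,0,5],[-10,0,0,0,0,0,5],[-15,0,0,0,0,0,5],[-20,0,0,0,0,0,5],[-25,0,0,0,0,0,5],[-30,0,0,0,0,0,5],[-35,0,0,0,0,0,5],[-40,0,0,0,0,0,5],[-45,0,0,0,0,0,5],[-50,0,0,0,0,0,5]]]' | grep -E 'pos|ft'; python3 - <<'E'
from h import *
grab('scene','s3')
d=load('scene0');d=load('s3')
cv2.imwrite('pics/s3c.png',cv2.resize(d['image'][150:330,160:380,::-1],None,fx=3,fy=3))
tool([0.5426-.0332*.134,0,0.0447],91.9)
E
```

```text
position: [0.5328, 0.1729, 0.0457]
ft_force: [0.8, 0.7, -1.8]
position: [0.5346, 0.1232, 0.0458]
ft_force: [1.6, 2.2, -0.2]
t 11.2 p [0.5346 0.1219 0.0456] yaw 91.67 shift [-121.9    0.     1.1] turn [-0.01  0.06 -0.23] grip 0.18 50.0 F [ 2.4  0.7 -1. ]
```

View pics/s3c.png

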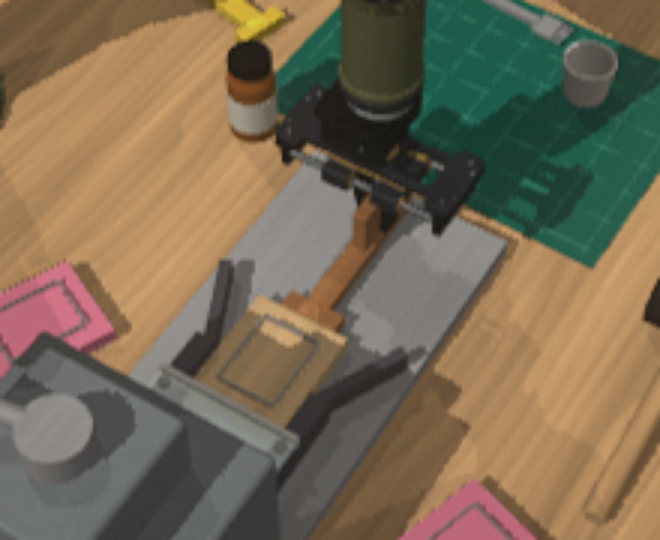

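The board is entering the channel straight. Continuing.

```bash
python3 -m jog '[[[-5,0,0,0,0,0,5],[-10,0,0,0,0,0,5],[-15,0,0,0,0,0,5],[-20,0,0,0,0,0,5],[-25,0,0,0,0,0,5],[-30,0,0,0,0,0,5],[-35,0,0,0,0,0,5],[-40,0,0,0,0,0,5],[-45,0,0,0,0,0,5],[-50,0,0,0,0,0,5]]]' | grep -E 'pos|ft'; python3 -m jog '[[[-5,0,0,0,0,0,5],[-10,0,0,0,0,0,5],[-15,0,0,0,0,0,5],[-20,0,0,0,0,0,5],[-25,0,0,0,0,0,5],[-30,0,0,0,0,0,5],[-35,0,0,0,0,0,5],[-40,0,0,0,0,0,5],[-45,0,0,0,0,0,5],[-50,0,0,0,0,0,5]]]' | grep -E 'pos|ft'; python3 -m jog '[[[-3,0,0,0,0,0,5],[-6,0,0,0,0,0,5],[-9,0,0,0,0,0,5],[-12,0,0,0,0,0,5],[-15,0,0,0,0,0,5]]]' | grep -E 'pos|ft|wid'
```

```text
position: [0.5359, 0.0731, 0.0457]
ft_force: [0.6, 3.2, -1.1]
position: [0.5372, 0.023, 0.0456]
ft_force: [0.8, 2.6, -0.6]
position: [0.5377, 0.0082, 0.0456]
ft_force: [1.0, 2.7, -0.8]
grip_width: 0.181
```

```bash
for i in 1 2; do python3 -m jog '[[[-2,0,0,0,0,0,5],[-4,0,0,0,0,0,5],[-6,0,0,0,0,0,5],[-8,0,0,0,0,0,5],[-10,0,0,0,0,0,5]]]' | grep -E 'pos|ft|wid'; done
```

```text
position: [0.538, -0.0017, 0.0456]
ft_force: [1.1, 2.1, -1.6]
grip_width: 0.177
position: [0.5384, -0.0118, 0.0457]
ft_force: [0.9, 2.5, -2.1]
grip_width: 0.18
```

```bash
for i in 1 2; do python3 -m jog '[[[-2,0,0,0,0,0,5],[-4,0,0,0,0,0,5],[-6,0,0,0,0,0,5],[-8,0,0,0,0,0,5]]]' | grep -E 'pos|ft|wid'; done
```

```text
position: [0.5386, -0.0198, 0.0457]
ft_force: [-0.1, 0.9, -1.3]
grip_width: 0.181
position: [0.5392, -0.0246, 0.0461]
ft_force: [0.4, 8.9, 2.3]
grip_width: 0.179
```

Pad contact: 9 N. Small steps from here.

```bash
for i in 1 2; do python3 -m jog '[[[-1,0,0,0,0,0,5],[-2,0,0,0,0,0,5],[-3,0,0,0,0,0,5],[-4,0,0,0,0,0,5],[-4,0,0,0,0,0,5]]]' | grep -E 'pos|ft|wid'; done
```

```text
position: [0.5394, -0.0278, 0.0462]
ft_force: [0.7, 8.0, 1.1]
grip_width: 0.179
position: [0.5395, -0.0318, 0.0462]
ft_force: [-0.0, 8.1, 0.7]
grip_width: 0.178
```

```bash
python3 -m jog '[[[-1,0,0,0,0,0,5],[-2,0,0,0,0,0,5],[-3,0,0,0,0,0,5],[-4,0,0,0,0,0,5],[-4,0,0,0,0,0,5]]]' | grep -E 'pos|ft|wid'; python3 -m jog '[[[-1,0,0,0,0,0,5],[-2,0,0,0,0,0,5],[-2,0,0,0,0,0,5]]]' | grep -E 'pos|ft|wid'
```

```text
position: [0.5396, -0.0357, 0.0462]
ft_force: [-0.0, 7.5, 0.8]
grip_width: 0.182
position: [0.5397, -0.0377, 0.0462]
ft_force: [-0.6, 9.0, 1.0]
grip_width: 0.179
```

```bash
python3 -m jog '[[[-1,0,0,0,0,0,5],[-2,0,0,0,0,0,5],[-2,0,0,0,0,0,5]]]' | grep -E 'pos|ft|wid'
```

```text
position: [0.5397, -0.0397, 0.0462]
ft_force: [-0.5, 8.5, 1.3]
grip_width: 0.177
```

```bash
for i in 1 2; do python3 -m jog '[[[-1,0,0,0,0,0,5],[-1,0,0,0,0,0,5]]]' | grep -E 'pos|ft'; done
```

```text
position: [0.5398, -0.0407, 0.0462]
ft_force: [0.4, 8.6, 1.9]
position: [0.5398, -0.0416, 0.0462]
ft_force: [0.3, 8.4, 1.8]
```

```bash
for i in 1 2; do python3 -m jog '[[[-1,0,0,0,0,0,5],[-1,0,0,0,0,0,5]]]' | grep -E 'pos|ft'; done
```

```text
position: [0.5398, -0.0426, 0.0462]
ft_force: [1.0, 8.8, 1.4]
position: [0.5399, -0.0437, 0.0462]
ft_force: [0.3, 9.0, 1.8]
```

```bash
python3 -m jog '[[[-1,0,0,0,0,0,5],[-1,0,0,0,0,0,5]]]' | grep -E 'pos|ft'
```

```text
position: [0.5399, -0.0444, 0.0462]
ft_force: [-0.4, 9.4, 1.3]
```

```bash
python3 -m jog '[[[-1,0,0,0,0,0,5],[-1,0,0,0,0,0,5]]]' | grep -E 'pos|ft'
```

```text
position: [0.5399, -0.0444, 0.0463]
ft_force: [-0.5, 10.8, 0.7]
```

```bash
for i in 1 2; do python3 -m jog '[[[-1,0,0,0,0,0,5],[-1,0,0,0,0,0,5]]]' | grep -E 'pos|ft'; done
```

```text
position: [0.5399, -0.0444, 0.0464]
ft_force: [-1.0, 12.8, 2.7]
position: [0.54, -0.0445, 0.0465]
ft_force: [-0.4, 14.2, 3.3]
```

```bash
python3 -m jog '[[[-1,0,0,0,0,0,5],[-2,0,0,0,0,0,5],[-3,0,0,0,0,0,5],[-3,0,0,0,0,0,5]]]' | grep -E 'pos|ft'; python3 - <<'E'
from h import *
d=grab('scene','s4'); P=cloud(d)
cv2.imwrite('pics/s4c.png',cv2.resize(d['image'][180:400,90:310,::-1],None,fx=2.6,fy=2.6))
E
```

```text
position: [0.54, -0.0445, 0.0468]
ft_force: [-1.9, 19.5, 5.8]
```

View pics/s4c.png

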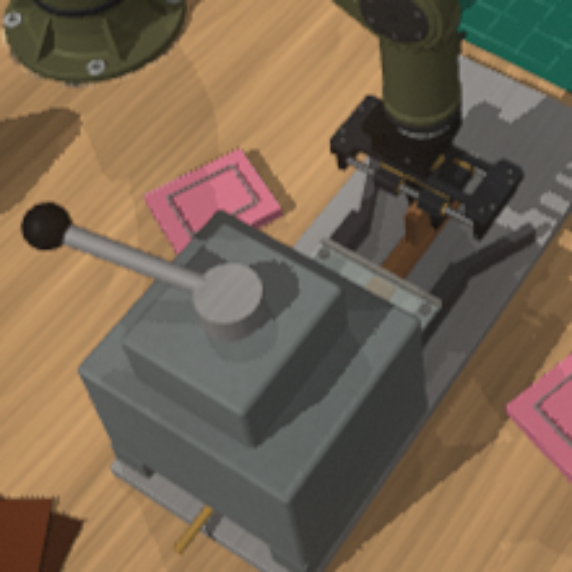

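The force rises steeply with no further motion, and the measured travel of about 20 mm matches, so this is the dead stop. The brass rod is out at (195,530) and the board is under the guard. Retracting straight back.

```bash
python3 -m jog '[[[6,0,0,0,0,0,5],[20,0,0,0,0,0,5],[45,0,0,0,0,0,5],[75,0,0,0,0,0,5],[115,0,0,0,0,0,5],[155,0,0,0,0,0,5],[200,0,-5,0,0,0,5],[245,0,-15,0,0,0,5],[290,0,-25,0,0,0,5],[330,0,-30,0,0,0,5]]]' | grep -E 'pos|ft|wid'; python3 -m jog '[[[40,-8,0,0,0,0,5],[70,-18,0,0,0,0,5],[90,-24,0,0,0,0,5],[100,-25,0,0,0,0,5],[100,-25,0,0,0,0,5],[100,-25,0,0,0,0,5]]]' | grep -E 'pos|ft|wid';python3 - <<'E'
from h import *
tool([0.50,0.385,0.0255],91.7)
E
```

```text
position: [0.5301, 0.2773, 0.0766]
ft_force: [0.3, 0.6, -1.4]
grip_width: 0.181
position: [0.5028, 0.3729, 0.0753]
ft_force: [1.1, -0.0, -1.7]
grip_width: 0.181
t 21.25 p [0.5028 0.3729 0.0753] yaw 91.64 shift [12.3 -2.5 49.8] turn [ 0.02  0.11 -0.06] grip 0.181 50.0 F [ 1.1 -0.  -1.7]
```

```bash
python3 -m jog '[[[10,-2,15,0,0,0,5],[12,-2,30,0,0,0,5],[12,-2,40,0,0,0,5],[12,-2,44,0,0,0,5],[12,-2,46,0,0,0,5],[12,-2,48,0,0,0,5],[12,-2,49,0,0,0,5],[12,-2,49,0,0,0,5]]]' | grep -E 'pos|ft|wid';
```

```text
position: [0.4996, 0.3866, 0.027]
ft_force: [-0.3, 0.4, -0.8]
grip_width: 0.181
```

```bash
python3 -m jog '[[[0,0,1,0,0,0,5],[0,0,2,0,0,0,5],[0,0,2.5,0,0,0,5],[0,0,2.5,0,0,0,5]]]' | grep -E 'pos|ft|wid';
```

```text
position: [0.4995, 0.3866, 0.0246]
ft_force: [0.3, -0.8, 2.3]
grip_width: 0.181
```

Touching the mat now: vertical force is 2.3 N and the height is the same as at the grasp. Releasing.

```bash
python3 -m jog '[[[0,0,0,0,0,0,20],[0,0,0,0,0,0,30],[0,0,0,0,0,0,45],[0,0,0,0,0,0,60],[0,0,0,0,0,0,60],[0,0,0,0,0,0,60],[0,0,0,0,0,0,60]]]' | grep -E 'pos|ft|wid'; python3 -m jog '[[[0,0,-15,0,0,0,60],[0,0,-40,0,0,0,60],[0,0,-80,0,0,0,60],[0,0,-125,0,0,0,60],[0,0,-170,0,0,0,60],[0,0,-210,0,0,0,60],[0,0,-210,0,0,0,60],[0,0,-210,0,0,0,60]]]' | grep -E 'pos|ft|wid'; python3 - <<'E'
from h import *
d=grab('wrist','w9'); P=cloud(d); z=P[...,2]
m=(z>.05)&(z<.08)&(abs(P[...,0]-.5)<.06)&(abs(P[...,1]-.387)<.06); q=P[m]
print(len(q),cv2.minAreaRect(q[:,:2].astype(np.float32)),np.median(q[:,2]))
a=cv2.imread('pics/w9.png'); d=grab('scene','s9'); b=cv2.imread('pics/s9.png')
P=cloud(d);z=P[...,2]
hsv=cv2.cvtColor(d['image'],cv2.COLOR_RGB2HSV)
m=(hsv[...,0]<22)&(hsv[...,1]>70)&(abs(P[...,0]-.545)<.06)&(P[...,1]>-.235)&(P[...,1]<-.13)&(z<.1)
print('under guard',m.sum(),np.nanpercentile(P[m],[5,50,95],axis=0).round(3))
m=(hsv[...,0]<20)&(hsv[...,1]>90)&(abs(P[...,0]-.5)<.05)&(P[...,1]>.25)&(P[...,1]<.28)&(z>.01); print('head z',np.percentile(P[m][:,2],[50,95]))
cv2.imwrite('pics/end.png',np.hstack([cv2.resize(a,(400,300)),cv2.resize(b[130:370,120:400],(350,300))]))
E
```

```text
position: [0.4994, 0.3865, 0.0241]
ft_force: [0.3, 0.1, -0.3]
grip_width: 0.658
position: [0.4996, 0.3871, 0.2362]
ft_force: [0.1, 0.4, -0.6]
grip_width: 0.692
1048 ((0.4990658462047577, 0.3861682713031769), (0.015384785830974579, 0.06976886093616486), 1.8499935865402222) 0.06846667634978887
under guard 0 [nan nan nan]
head z [0.01725049 0.0222539 ]
  return np.nanmean(a, axis, out=out, keepdims=keepdims)
```

View pics/end.png

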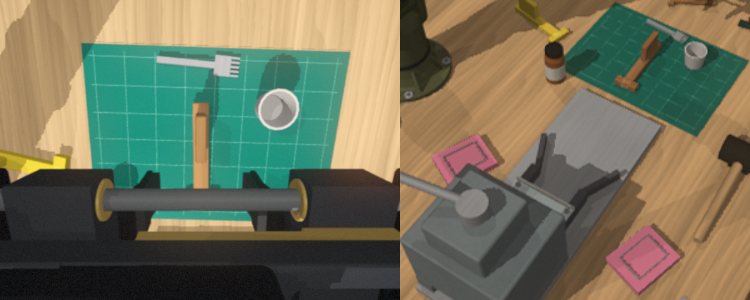

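The stick lies flat on the mat with its fin up and is released. The bystanders haven't moved and the board is inside the press. Handing in.

```bash
python3 -c "
from bench import ctrl
print(ctrl.close_job())"
```

```text
the job is handed in; nothing more can be done
None
```

The push stick fed the board until the stop pad hit its dead stop (peak wrist force read about 20 N); the stick is back flat on the mat, released, and the job is handed in, but no verdict came back and the board's final position inside the press is inferred from the stick's travel.

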